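# Sweep acetate offcuts off the sorting board

### The arm

A 6-joint arm with a two-finger parallel gripper is mounted at the origin on the work surface. World frame = base frame: x ahead of the robot, y to its left, z up, the work surface at z = 0. Lengths are in m, angles in degrees, forces in N, time in s.
With the tool pointing down it reaches from about 0.3 to 0.75 m from the base axis. Payload 8.5 kg.
Tool frame: the origin (TCP) lies at the very end of the fingers, on their centre line; the grasp point (between the pads) lies 19 mm behind it; z points along the fingers, y is the line along which they close (so a half turn about z gives the same grasp; the last joint's range is limited). The gripper opens to 85 mm and grips with 20 to 120 N. Pads are 22 mm wide; open, the fingers measure 114 mm over their backs; the gripper's body (76 mm by 85 mm) begins 54 mm behind the grasp point. The pads swing forward as they close: fully open they stand 13 mm farther back than shut.
Start: joints at [63.237, 21.807, 74.336, -0, 83.858, -12.336], TCP at [0.137, 0.533, 0.231] pointing down, gripper open.
Joint ranges: [-178.18, 178.18], [-50.72, 133.34], [12.68, 142.11], [-81.47, 261.47], [9.98, 163.14], [-165.26, 165.26]. Speed limits (degrees/s): [136.94, 136.94, 180, 180, 180, 180].

### API

Orientations are given as a 3x3 rotation matrix whose columns are the frame's x, y, z axes.
In Python, from rig import observe, cams, ticket gives the robot as it stands.
- The arm moves only by the tool move_arm, never from a script. Its arguments are lists of equal length, an entry for each row: "jaw": the finger opening in cm, from 0 to 8.54; "dp": the shift along the tool's x, y, z in cm, a list of three; "turn": the turn, a rotation vector about the tool's x, y, z in rad, a list of three. In form: {"jaw": [jaw, ...], "dp": [[tx, ty, tz], ...], "turn": [[wx, wy, wz], ...]}. A call has 1 to 12 rows; each row shifts and turns the commanded pose from where the row before left it, along the tool's axes as they then stand; what a row does not reach is not made up. A row lasts 1/12 s, in which the tool goes at most 41.7 mm and 7.16 degrees, less where a joint would pass 70% of its speed; a pose out of reach is approached as far as the arm can. A call is refused whole if a number of a shift passes 4.17 or a number of a turn 0.125, either way. A call with a gripper value outside its range is refused whole. The fingers move at their own pace and stop on an object; "force" is the grip in N (left out, the last holds). Time passes only in rows, so rows that do not move let the fingers close. It gives the time, the measured TCP pose, the force, the opening and the grip force at its end, in the units of the state.
- observe(): the state, without advancing time (a new reading comes with each control period).
- cams.get_image(name): name is "scene" or "top" or "wrist"; returns (picture, depth): 480x640x3 uint8, red, green, blue; 480x640 float32, m along the optical axis (not along the pixel's ray), 0 where there is no reading.
- cams.calibration(name): a dict with "vertical_fov" (degrees; the focal length in pixels is half the picture's height over the tangent of half this angle, whatever the lens; pixels are square), "cx", "cy" (the principal point, pixels), "view" (4x4, takes a point from world to camera coordinates); the wrist camera has in their place "tool_from_camera" (4x4, takes a point from camera to tool coordinates, whose origin is the TCP and whose axes are the flange's). Camera axes: x right, y up, looking along -z (the intrinsics and any distortion apply to the point x, -y, -z); pixel columns grow to the right and rows downward; lengths in m; the calibration is good to about 2 mm. The wrist camera is an equidistant fisheye: a pixel r from the principal point sees the ray r / f radians off the axis. A picture is of the moment at which its call begins: read the wrist's pose just before it. calibration takes no time and is no camera call.
- ticket.close_job(): hands the job in; it is judged then, once.
Trained networks look in the newest picture that a camera, given by its name, has taken for a name from the list of things; names that differ only in an ending like _2 or _b are one class to them, and where a whole thing is asked for, a point or a joint stands for the part that bears it (a point fixed in the world has none). Each returns a list of dicts, best first, with "p" (0 to 1); they miss things now and then, are a little off and sometimes report something else, mostly with a low value. They report only what shows in the picture. A call takes as long as a camera call.
- cams.spot_in(camera, query): "box" ([centre column, centre row, width, height] as shares, 0 to 1, of the picture: columns of its width, rows of its height, round what is visible of it).
- cams.outline_of(camera, query): "mask" (480x640 bool, what is visible of it) and "box" ([centre column, centre row, width, height] as shares, 0 to 1, of the picture: columns of its width, rows of its height, round what is visible of it).
- cams.mark_of(camera, query): "location" ([column, row] as shares, 0 to 1, of the picture: columns of its width, rows of its height: a listed point, or the origin of a listed thing).
The state is a dict: "time_s": time; "q": joint angles; "qvel": joint speeds; "joint_efforts": joint torques, N m; "position": TCP position; "tool_rot": TCP orientation; "ft_force": force on the tool from outside, world axes, zero at the start; "wrist_torque": the same for the moment, N m; "grip_width": finger opening in m; "gripper_force": force on a finger pad.
Only numpy, scipy, OpenCV 4.12 (cv2) and the standard library are available. Lean on these libraries where they do the work, as an engineer would, in place of code of your own. Each camera call takes 0.05 s, during which the arm holds its last target. There are 200 camera calls.

### The job

Clear the raised sorting board: with the fingertips, sweep the three mottled amber offcuts over its open end so that they drop into the green tray, none of them in the grey one. Push them along the board, do not pick them up, and leave the little glue jar that stands among them, and the mug, brush and cork block on the bench, where they are.

Things in the scene. Friction and masses are not known exactly. Their poses are not given: they have to be found in the camera images.
- board: raised white sorting board, fixed, 230 mm (its x) by 220 mm (its y); its flat top is 40 mm above the bench. Origin at the centre of its underside. Dark fences 10 mm thick, rising 12 mm above the top, run along its two x edges (210 mm clear between them); both y ends are open, 110 mm either side of its origin
- green_tray: green plastic open tray, fixed: 230 mm (its x) by 110 mm (its y) outside, 36 mm high, walls and floor 3 mm; origin at the centre of its underside; stands 1 mm from one open end of the board (its +y or -y end, varying; the grey tray is at the other), parallel to it, rim 4 mm below the board's top. The offcuts must end in it
- grey_tray: grey plastic open tray, fixed: 230 mm (its x) by 110 mm (its y) outside, 36 mm high, walls and floor 3 mm; origin at the centre of its underside; stands 1 mm from one open end of the board (its +y or -y end, varying; the green tray is at the other), parallel to it, rim 4 mm below the board's top. It stays empty
- bar: amber acetate offcut with dark tortoiseshell mottling, a rectangle 38 mm (its x) by 24 mm, 10 mm thick, 11 to 22 g, loose, lying flat on the board; origin at the centre of its underside; slides easily when pushed
- disc: amber acetate offcut with dark tortoiseshell mottling, a round disc 34 mm across, 10 mm thick, 11 to 22 g, loose, lying flat on the board; origin at the centre of its underside; slides easily when pushed
- square: amber acetate offcut with dark tortoiseshell mottling, a square of 28 mm, 10 mm thick, 11 to 22 g, loose, lying flat on the board; origin at the centre of its underside; slides easily when pushed
- jar: small white glue jar with a blue cap standing loose on the board, 32 mm across, 48 mm high, 70 to 130 g; origin at the centre of its underside; leave alone. Jar and offcuts start in any order in four rows along the board's y, at about -75, -25, 25 and 75 mm of its x (rows at least 42 mm apart), within 45 mm of its middle in y, so each offcut has a straight free way to either end
- mug: blue mug standing on the bench to the robot's left, 80 mm across, 90 mm high; origin at the centre of its underside; leave alone
- sanding_block: cork sanding block on the bench to the robot's left, 70 by 110 by 35 mm; origin at the centre of its underside; leave alone
- brush: hand brush with a wooden handle, about 200 mm long, lying on the bench to the robot's right, its handle to the brush's -x; leave alone

How it is judged:
By the outcome, as a careful person would: the job done as asked, in the order asked, and still so for the second after the job is handed in, with the robot touching nothing.
It also fails if it takes over 61 s, if anything falls off the work surface, if the arm or the gripper's body presses on something with over 40 N, if the wrist force passes 120 N, or if a joint passes its speed limit or range.

## Working session

There is one attempt and no reset: what is moved stays moved. The work goes in short steps, Python scripts to look and compute and a tool call to move; the robot and the scene stay as the last step left them, time stands still between calls to the robot, and variables do not carry over. Pictures are saved under pics/ and viewed, at most 10 in all, crops included, and the job is handed in when it is done.

Besides the shell and the picture viewer there is one more tool, called after "Request:" as name(argument=value, ...) on one line, values as JSON. move_arm: Moves the arm, as the interface text tells. Its arguments: {"type":"object","properties":{"jaw":{"type":"array","items":{"type":"number"}},"dp":{"type":"array","items":{"type":"array","items":{"type":"number"}}},"turn":{"type":"array","items":{"type":"array","items":{"type":"number"}}},"force":{"type":"number"}},"required":["jaw","dp","turn"]}

```bash
mkdir -p pics; cat > h.py <<'E'
import numpy as np,cv2
from rig import observe,cams,ticket
def world(name,u,v,d):
    c=cams.calibration(name);f=240/np.tan(np.radians(c["vertical_fov"]/2))
    p=np.array([(u-c["cx"])/f*d,-(v-c["cy"])/f*d,-d,1.])
    return (np.linalg.inv(c["view"])@p)[:3]
def ray(name,u,v,z):
    a=world(name,u,v,.1);b=world(name,u,v,1.);return a+(b-a)*(z-a[2])/(b[2]-a[2])
E
python3 - <<'E'
from h import *
s=observe();print(s["time_s"],s["position"],s["tool_rot"],s["grip_width"])
for n in ["top","scene"]:
    im,d=cams.get_image(n);cv2.imwrite(f"pics/{n}0.png",im[:,:,::-1]);np.save(f"{n}d.npy",d)
    c=cams.calibration(n);print(n,{k:c[k] for k in c if k!="view"})
    print(np.round(np.linalg.inv(c["view"]),3))
im,d=cams.get_image("top")
for q in ["board","green_tray","grey_tray","bar","disc","square","jar"]:
    for r in cams.outline_of("top",q)[:2]:
        m=r["mask"];v,u=np.nonzero(m);dd=np.median(d[m]);p=world("top",u.mean(),v.mean(),dd)
        (cc,wh,a)=cv2.minAreaRect(np.c_[u,v].astype(np.float32));
        print(q,round(r["p"],2),[round(x) for x in (u.mean(),v.mean(),len(u))],p.round(3),wh,a)
E
```

```text
0.0 [0.1368857  0.532369   0.23069886] [[-9.68464243e-01  2.49151633e-01 -6.88258071e-04]
 [ 2.49152368e-01  9.68463342e-01 -1.36110073e-03]
 [ 3.27432244e-04 -1.48965851e-03 -9.99998837e-01]] 0.08524027042423953
top {'vertical_fov': 50.87177743972782, 'cx': 317.4296993635146, 'cy': 239.37392709281852}
[[ 0.012  0.999 -0.047  0.478]
 [-1.     0.012 -0.005 -0.024]
 [-0.004  0.047  0.999  1.167]
 [ 0.     0.     0.     1.   ]]
scene {'vertical_fov': 44.28577679766594, 'cx': 320.05334640408716, 'cy': 230.55477229616562}
[[ 0.144 -0.714  0.686  1.586]
 [ 0.989  0.116 -0.087 -0.155]
 [-0.017  0.691  0.723  1.125]
 [ 0.     0.     0.     1.   ]]
board 0.92 [296, 216, 9512] [0.583 0.031 0.04 ] (104.1153564453125, 99.23164367675781) 88.8982925415039
green_tray 0.83 [223, 218, 5092] [0.58  0.202 0.004] (103.81688690185547, 51.43347930908203) 89.2838363647461
grey_tray 0.85 [370, 215, 4899] [ 0.59  -0.138  0.004] (101.81559753417969, 49.294166564941406) 88.36341857910156
grey_tray 0.7 [303, 183, 180] [0.655 0.015 0.05 ] (10.845905303955078, 17.114639282226562) 5.710593223571777
bar 0.58 [303, 183, 179] [0.655 0.015 0.05 ] (10.845905303955078, 17.114639282226562) 5.710593223571777
bar 0.5 [288, 206, 150] [0.603 0.049 0.05 ] (13.416406631469727, 12.521980285644531) 63.43495178222656
disc 0.51 [287, 206, 169] [0.603 0.05  0.05 ] (13.0, 14.0) 90.0
square 0.42 [305, 250, 157] [0.507 0.009 0.05 ] (12.727920532226562, 12.020814895629883) 45.0
jar 0.57 [292, 226, 160] [0.557 0.036 0.088] (14.142135620117188, 12.727922439575195) 45.0
jar 0.57 [107, 206, 1662] [0.6   0.458 0.034] (32.727352142333984, 53.48127746582031) 86.18592071533203
```

```bash
python3 - <<'E'
import cv2
im=cv2.imread("pics/top0.png")
cv2.imwrite("pics/c.png",cv2.resize(im[150:290,180:440],None,fx=3,fy=3,interpolation=2))
E
```

```text
(no output)
```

View pics/c.png

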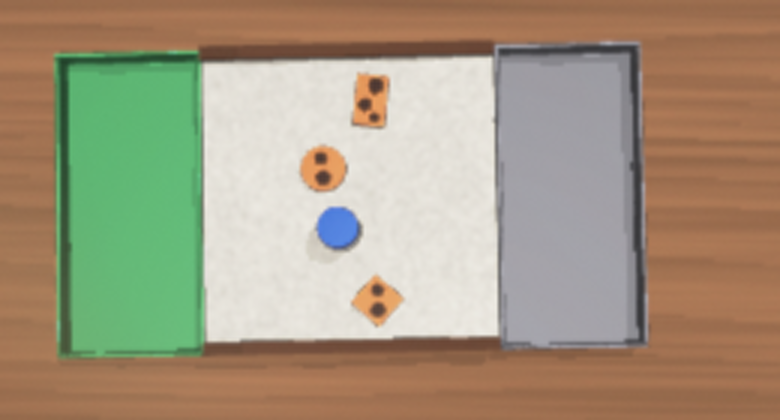

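View pics/scene0.png

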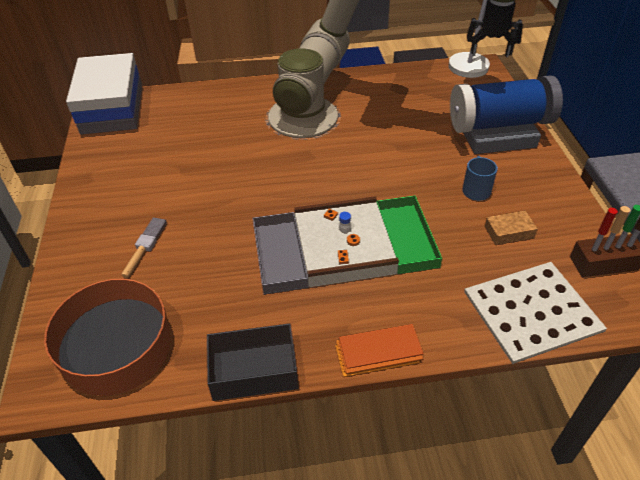

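Top crop: green tray on the left (world +y), grey on the right. Bar is at crop px (370,100), disc (323,168), blue-capped jar (338,228) and square (377,300), which matches the measured positions. I'll push along +y with the fingers closed, squaring the tool to the board first.

Request:
move_arm(jaw=[0,0,0,0,0,0], dp=[[0,0,0],[0,0,0],[0,0,0],[0,0,0],[0,0,0],[0,0,0]], turn=[[0,0,-0.094],[0,0,-0.094],[0,0,-0.094],[0,0,0],[0,0,0],[0,0,0]])

```text
time_s: 1.0
position: [0.137, 0.5326, 0.2313]
tool_rot: [[-1.0, -0.027, -0.0], [-0.027, 1.0, -0.0], [0.0, -0.0, -1.0]]
ft_force: [0.3, -0.1, -0.4]
grip_width: 0.0125
gripper_force: 0.0
```

Request:
move_arm(jaw=[0,0,0,0,0,0,0,0,0,0,0], dp=[[-2.29,-2.65,0],[-2.29,-2.65,0],[-2.29,-2.65,0],[-2.29,-2.65,0],[-2.29,-2.65,0],[-2.29,-2.65,0],[-2.29,-2.65,0],[-2.29,-2.65,0],[-2.29,-2.65,0],[-2.29,-2.65,0],[-2.29,-2.65,0]], turn=[[0,0,0],[0,0,0],[0,0,0],[0,0,0],[0,0,0],[0,0,0],[0,0,0],[0,0,0],[0,0,0],[0,0,0],[0,0,0]])

```text
time_s: 1.92
position: [0.3985, 0.2474, 0.2315]
tool_rot: [[-1.0, -0.028, 0.0], [-0.028, 1.0, 0.0], [-0.0, 0.0, -1.0]]
ft_force: [0.4, 1.6, 0.1]
grip_width: -0.0001
gripper_force: 0.0
```

Request:
move_arm(jaw=[0,0,0,0,0,0,0,0,0,0,0,0], dp=[[-2.29,-2.65,0],[-2.29,-2.65,0],[-2.29,-2.65,0],[-2.29,-2.65,0],[-2.29,-2.65,0],[-2.29,-2.65,0],[-2.29,-2.65,0],[-2.29,-2.65,0],[-2.29,-2.65,0],[-2.29,-2.65,0],[-2.29,-2.65,0],[0,0,0]], turn=[[0,0,0],[0,0,0],[0,0,0],[0,0,0],[0,0,0],[0,0,0],[0,0,0],[0,0,0],[0,0,0],[0,0,0],[0,0,0],[0,0,0]])

```text
time_s: 2.92
position: [0.6608, -0.0399, 0.2296]
tool_rot: [[-1.0, -0.024, -0.0], [-0.024, 1.0, -0.001], [0.0, -0.001, -1.0]]
ft_force: [0.2, 0.1, -0.2]
grip_width: -0.0001
gripper_force: 0.0
```

Request:
move_arm(jaw=[0,0,0,0,0,0,0,0,0], dp=[[0.4,0,2.5],[0,0,3],[0,0,3],[0,0,3],[0,0,3],[0,0,1.6],[0,0,0.8],[0,0,0],[0,0,0]], turn=[[0,0,0],[0,0,0],[0,0,0],[0,0,0],[0,0,0],[0,0,0],[0,0,0],[0,0,0],[0,0,0]])

```text
time_s: 3.67
position: [0.6546, -0.035, 0.0632]
tool_rot: [[-1.0, -0.029, 0.001], [-0.029, 1.0, -0.0], [-0.001, -0.0, -1.0]]
ft_force: [-0.5, 0.3, 0.7]
grip_width: -0.0001
gripper_force: 0.0
```

```bash
python3 - <<'E'
from h import *
im,d=cams.get_image("wrist");cv2.imwrite("pics/w1.png",im[:,:,::-1])
im,d=cams.get_image("scene");cv2.imwrite("pics/s1.png",cv2.resize(im[170:310,230:460,::-1],None,fx=3,fy=3))
E
```

```text
(no output)
```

View pics/s1.png

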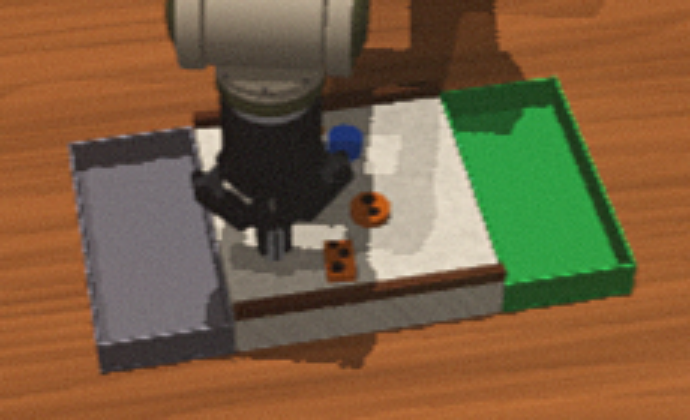

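View pics/w1.png

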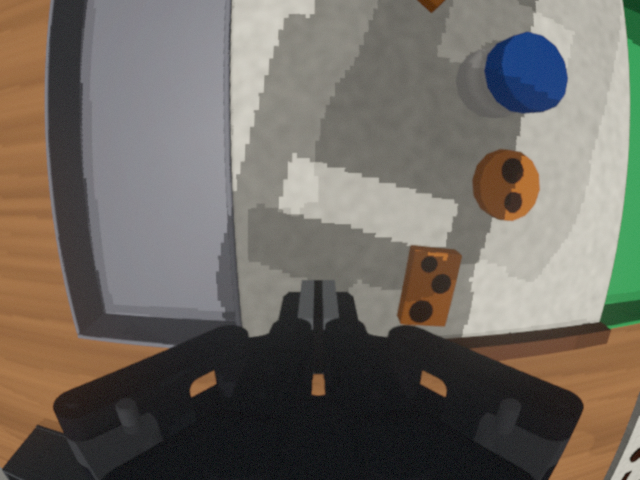

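Scene crop: the closed fingers (275,245) stand behind the bar (340,260) with a clear run to the green tray. The linkage bulges only along the push direction. Lowering now to check the height.

Request:
move_arm(jaw=[0,0,0,0,0], dp=[[-0.2,0,0.6],[0,0,0.6],[0,0,0.6],[0,0,0],[0,0,0]], turn=[[0,0,0],[0,0,0],[0,0,0],[0,0,0],[0,0,0]])

```text
time_s: 4.18
position: [0.656, -0.0349, 0.0438]
tool_rot: [[-1.0, -0.03, -0.001], [-0.03, 1.0, 0.0], [0.001, 0.0, -1.0]]
ft_force: [0.4, 0.0, -0.5]
grip_width: -0.0
gripper_force: 0.0
```

Request:
move_arm(jaw=[0,0,0,0,0,0,0,0,0,0,0,0], dp=[[0,0.5,0],[0,0.8,0],[0,0.8,0],[0,0.8,0],[0,0.8,0],[0,0.8,0],[0,0.8,0],[0,0.8,0],[0,0.8,0],[0,0.8,0],[0,0.8,0],[0,0.8,0]], turn=[[0,0,0],[0,0,0],[0,0,0],[0,0,0],[0,0,0],[0,0,0],[0,0,0],[0,0,0],[0,0,0],[0,0,0],[0,0,0],[0,0,0]])

```text
time_s: 5.18
position: [0.6533, 0.0588, 0.0443]
tool_rot: [[-1.0, -0.03, -0.0], [-0.03, 1.0, -0.0], [0.0, -0.0, -1.0]]
ft_force: [0.0, 0.6, -0.0]
grip_width: -0.0
gripper_force: 0.1
```

```bash
python3 - <<'E'
from h import *
im,d=cams.get_image("scene");cv2.imwrite("pics/s2.png",cv2.resize(im[170:310,230:460,::-1],None,fx=3,fy=3))
E
```

```text
(no output)
```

View pics/s2.png

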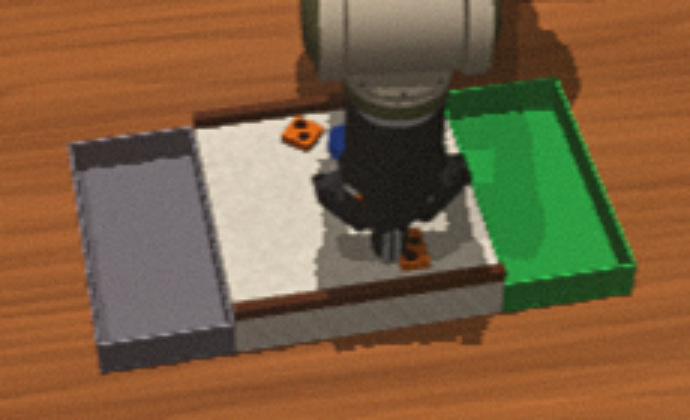

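The bar (415,250) is riding square against the fingers, so I'm continuing over the edge.

Request:
move_arm(jaw=[0,0,0,0,0,0,0,0,0,0,0,0], dp=[[0,0.8,0],[0,0.8,0],[0,0.8,0],[0,0.8,0],[0,0.8,0],[0,0.9,0],[0,0.9,0],[0,0.9,0],[0,0.9,0],[0,0.9,0],[0,0.9,0],[0,0.6,0]], turn=[[0,0,0],[0,0,0],[0,0,0],[0,0,0],[0,0,0],[0,0,0],[0,0,0],[0,0,0],[0,0,0],[0,0,0],[0,0,0],[0,0,0]])

```text
time_s: 6.23
position: [0.6503, 0.1593, 0.0443]
tool_rot: [[-1.0, -0.031, 0.0], [-0.031, 1.0, 0.0], [-0.0, 0.0, -1.0]]
ft_force: [0.2, -0.2, 0.6]
grip_width: -0.0001
gripper_force: 0.0
```

Request:
move_arm(jaw=[0,0,0,0,0], dp=[[0,0,0],[0,0,-2],[0,0,-3],[0,0,-3],[0,0,0]], turn=[[0,0,0],[0,0,0],[0,0,0],[0,0,0],[0,0,0]])

```text
time_s: 6.65
position: [0.6528, 0.1579, 0.1309]
tool_rot: [[-0.999, -0.03, 0.011], [-0.03, 1.0, 0.0], [-0.011, 0.0, -1.0]]
ft_force: [0.1, -0.4, 1.0]
grip_width: -0.0
gripper_force: 0.0
```

```bash
python3 - <<'E'
from h import *
im,d=cams.get_image("scene");cv2.imwrite("pics/s3.png",cv2.resize(im[170:310,230:460,::-1],None,fx=3,fy=3))
E
```

```text
(no output)
```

View pics/s3.png

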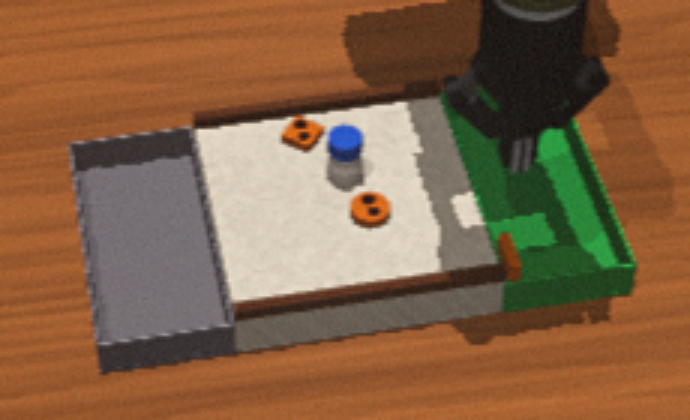

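Bar is in the green tray, tipped on edge against its near wall (510,257). I'll check it again later. Disc (370,208) next.

Request:
move_arm(jaw=[0,0,0,0,0,0,0,0], dp=[[0.88,-2.7,0],[0.88,-2.7,0],[0.88,-2.7,0],[0.88,-2.7,0],[0.88,-2.7,0],[0.88,-2.7,0],[0,0,0],[0,0,0]], turn=[[0,0,0],[0,0,0],[0,0,0],[0,0,0],[0,0,0],[0,0,0],[0,0,0],[0,0,0]])

```text
time_s: 7.37
position: [0.602, -0.0068, 0.1236]
tool_rot: [[-1.0, -0.028, -0.001], [-0.028, 1.0, 0.0], [0.001, 0.0, -1.0]]
ft_force: [1.0, 1.0, -0.6]
grip_width: 0.0
gripper_force: 0.0
```

Request:
move_arm(jaw=[0,0,0,0,0,0,0], dp=[[-0.2,0,2],[0,0,2.5],[0,0,1.5],[0,0,1],[0,0,0.7],[0,0,0],[0,0,0]], turn=[[0,0,0],[0,0,0],[0,0,0],[0,0,0],[0,0,0],[0,0,0],[0,0,0]])

```text
time_s: 7.95
position: [0.6048, -0.0052, 0.0476]
tool_rot: [[-1.0, -0.031, 0.0], [-0.031, 1.0, -0.0], [-0.0, -0.0, -1.0]]
ft_force: [0.3, 0.8, -0.1]
grip_width: -0.0001
gripper_force: 0.0
```

Request:
move_arm(jaw=[0,0,0,0,0,0,0,0,0,0,0,0], dp=[[0,0,0.3],[0,0.5,0],[0,0.8,0],[0,0.8,0],[0,0.8,0],[0,0.8,0],[0,0.8,0],[0,0.8,0],[0,0.8,0],[0,0.8,0],[0,0.8,0],[0,0.5,0]], turn=[[0,0,0],[0,0,0],[0,0,0],[0,0,0],[0,0,0],[0,0,0],[0,0,0],[0,0,0],[0,0,0],[0,0,0],[0,0,0],[0,0,0]])

```text
time_s: 8.95
position: [0.6019, 0.0776, 0.0443]
tool_rot: [[-1.0, -0.031, -0.0], [-0.031, 1.0, 0.0], [0.0, 0.0, -1.0]]
ft_force: [0.2, -1.0, 0.4]
grip_width: 0.0002
gripper_force: 0.1
```

```bash
python3 - <<'E'
from h import *
im,d=cams.get_image("scene");cv2.imwrite("pics/s4.png",cv2.resize(im[170:310,230:460,::-1],None,fx=3,fy=3))
E
```

```text
(no output)
```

View pics/s4.png

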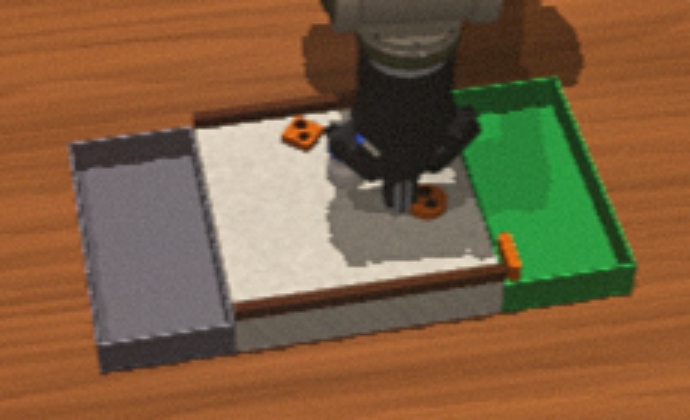

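The disc (430,203) is centred ahead of the fingers, so I'm continuing.

Request:
move_arm(jaw=[0,0,0,0,0,0,0,0,0,0,0], dp=[[0,0.7,0],[0,0.9,0],[0,0.9,0],[0,1,0],[0,1.1,0],[0,1.1,0],[0,1.1,0],[0,1.1,0],[0,1,0],[0,0.5,0],[0,0,0]], turn=[[0,0,0],[0,0,0],[0,0,0],[0,0,0],[0,0,0],[0,0,0],[0,0,0],[0,0,0],[0,0,0],[0,0,0],[0,0,0]])

```text
time_s: 9.92
position: [0.599, 0.1717, 0.0443]
tool_rot: [[-1.0, -0.032, 0.0], [-0.032, 1.0, 0.0], [-0.0, 0.0, -1.0]]
ft_force: [0.6, -0.3, 0.6]
grip_width: 0.0005
gripper_force: 0.0
```

Request:
move_arm(jaw=[0,0,0,0,0,0], dp=[[0,0,-2],[0,0,-3],[0,0,-3],[0,0,-1],[0,0,0],[0,0,0]], turn=[[0,0,0],[0,0,0],[0,0,0],[0,0,0],[0,0,0],[0,0,0]])

```text
time_s: 10.42
position: [0.599, 0.1701, 0.1338]
tool_rot: [[-1.0, -0.03, -0.0], [-0.03, 1.0, -0.0], [0.0, -0.0, -1.0]]
ft_force: [0.5, -0.4, -0.5]
grip_width: -0.0002
gripper_force: 0.0
```

```bash
python3 - <<'E'
from h import *
im,d=cams.get_image("top")
for q in ["bar","disc","square","jar"]:
    for r in cams.outline_of("top",q)[:4]:
        m=r["mask"];v,u=np.nonzero(m);dd=np.median(d[m]);p=world("top",u.mean(),v.mean(),dd)
        print(q,round(r["p"],2),len(u),p.round(3))
E
```

```text
bar 0.24 835 [0.56  0.184 0.005]
disc 0.55 23 [0.596 0.151 0.033]
square 0.59 170 [0.507 0.008 0.05 ]
jar 0.75 1753 [0.599 0.46  0.033]
jar 0.64 175 [0.557 0.035 0.087]
```

Request:
move_arm(jaw=[0,0,0,0,0,0,0,0,0,0], dp=[[1.21,-2.65,0],[1.21,-2.65,0],[1.21,-2.65,0],[1.21,-2.65,0],[1.21,-2.65,0],[1.21,-2.65,0],[1.21,-2.65,0],[1.21,-2.65,0],[0,0,0],[0,0,0]], turn=[[0,0,0],[0,0,0],[0,0,0],[0,0,0],[0,0,0],[0,0,0],[0,0,0],[0,0,0],[0,0,0],[0,0,0]])

```text
time_s: 11.5
position: [0.5084, -0.0454, 0.1339]
tool_rot: [[-1.0, -0.028, -0.001], [-0.028, 1.0, 0.0], [0.001, 0.0, -1.0]]
ft_force: [0.3, -0.3, 0.0]
grip_width: 0.0
gripper_force: 0.0
```

Request:
move_arm(jaw=[0,0,0,0,0,0,0], dp=[[0,0,2],[0,0,2.5],[0,0,2],[0,0,1.5],[0,0,0.9],[0,0,0],[0,0,0]], turn=[[0,0,0],[0,0,0],[0,0,0],[0,0,0],[0,0,0],[0,0,0],[0,0,0]])

```text
time_s: 12.08
position: [0.5091, -0.0439, 0.0454]
tool_rot: [[-1.0, -0.031, -0.0], [-0.031, 1.0, 0.0], [0.0, 0.0, -1.0]]
ft_force: [1.0, -0.7, -0.0]
grip_width: 0.0001
gripper_force: 0.0
```

Request:
move_arm(jaw=[0,0,0,0,0,0,0,0,0,0,0,0], dp=[[0,0.5,0],[0,0.7,0],[0,0.7,0],[0,0.7,0],[0,0.7,0],[0,0.7,0],[0,0.7,0],[0,0.7,0],[0,0.7,0],[0,0.7,0],[0,0.7,0],[0,0.5,0]], turn=[[0,0,0],[0,0,0],[0,0,0],[0,0,0],[0,0,0],[0,0,0],[0,0,0],[0,0,0],[0,0,0],[0,0,0],[0,0,0],[0,0,0]])

```text
time_s: 13.08
position: [0.5063, 0.0364, 0.0453]
tool_rot: [[-1.0, -0.031, -0.0], [-0.031, 1.0, 0.0], [0.0, 0.0, -1.0]]
ft_force: [0.4, 0.4, 0.0]
grip_width: 0.0001
gripper_force: 0.1
```

```bash
python3 - <<'E'
from h import *
a,d=cams.get_image("scene");b,d=cams.get_image("wrist")
a=cv2.resize(a[170:310,230:460],None,fx=2,fy=2);b=cv2.resize(b,(373,280))
o=np.hstack([a[:,:,::-1][:, :420],b[:,:,::-1]]);cv2.imwrite("pics/s5.png",o)
E
```

```text
(no output)
```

View pics/s5.png

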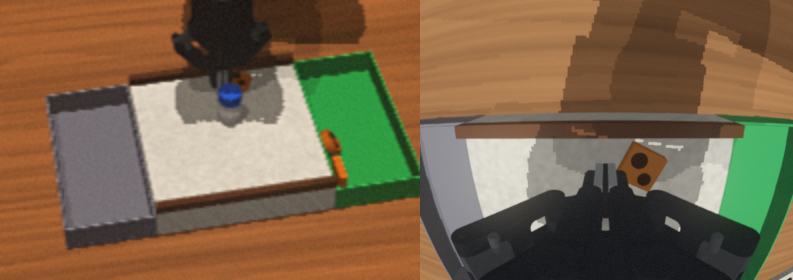

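The square (640,165 in the wrist view) is ahead of the fingers and settling against the face. The jar hasn't moved. Disc and bar lean on edge inside the green tray at its near wall. Continuing.

Request:
move_arm(jaw=[0,0,0,0,0,0,0,0,0,0,0,0], dp=[[0,0.6,0],[0,0.9,0],[0,0.9,0],[0,0.9,0],[0,1,0],[0,1.2,0],[0,1.4,0],[0,1.5,0],[0,1.5,0],[0,1.5,0],[0,1.5,0],[0,0.6,0]], turn=[[0,0,0],[0,0,0],[0,0,0],[0,0,0],[0,0,0],[0,0,0],[0,0,0],[0,0,0],[0,0,0],[0,0,0],[0,0,0],[0,0,0]])

```text
time_s: 14.18
position: [0.5019, 0.1728, 0.0453]
tool_rot: [[-0.999, -0.032, -0.0], [-0.032, 0.999, 0.0], [0.0, 0.0, -1.0]]
ft_force: [-0.6, -0.1, -0.7]
grip_width: -0.0001
gripper_force: 0.0
```

Request:
move_arm(jaw=[0,0,0,0,0,0,0,0,0,0,0,0], dp=[[0,0,0],[0,0,-2],[0,0,-3],[0,0,-3],[0,0,-3],[2,2,0],[2,3,0],[2,3,0],[2,3,0],[2,3,0],[0,0,0],[0,0,0]], turn=[[0,0,0],[0,0,0],[0,0,0],[0,0,0],[0,0,0],[0,0,0],[0,0,0],[0,0,0],[0,0,0],[0,0,0],[0,0,0],[0,0,0]])

```text
time_s: 15.18
position: [0.3973, 0.3081, 0.1554]
tool_rot: [[-0.999, -0.033, 0.0], [-0.033, 0.999, -0.0], [-0.0, -0.0, -1.0]]
ft_force: [0.4, -0.3, -0.6]
grip_width: 0.0001
gripper_force: 0.0
```

```bash
python3 - <<'E'
from h import *
s,_=cams.get_image("scene")
im,d=cams.get_image("top")
for q in ["bar","disc","square","jar"]:
    for r in cams.outline_of("top",q)[:3]:
        m=r["mask"];v,u=np.nonzero(m);P=np.array([world("top",a,b,d[b,a]) for a,b in zip(u,v)])
        print(q,round(r["p"],2),len(u),np.median(P,0).round(3),P.min(0).round(3),P.max(0).round(3))
a=cv2.resize(s[185:285,310:390],None,fx=4,fy=4);b=cv2.resize(im[155:275,185:285],None,fx=400/120,fy=400/120)
cv2.imwrite("pics/s6.png",np.hstack([a,b])[:,:,::-1])
E
```

```text
bar 0.58 87 [0.65  0.158 0.025] [0.631 0.154 0.002] [0.667 0.168 0.032]
disc 0.49 129 [0.599 0.158 0.027] [ 0.478 -0.024  0.01 ] [0.615 0.173 1.167]
square 0.42 76 [0.48  0.16  0.028] [0.469 0.153 0.011] [0.492 0.167 0.038]
jar 0.56 175 [0.556 0.035 0.087] [0.543 0.021 0.05 ] [0.572 0.05  0.095]
```

View pics/s6.png

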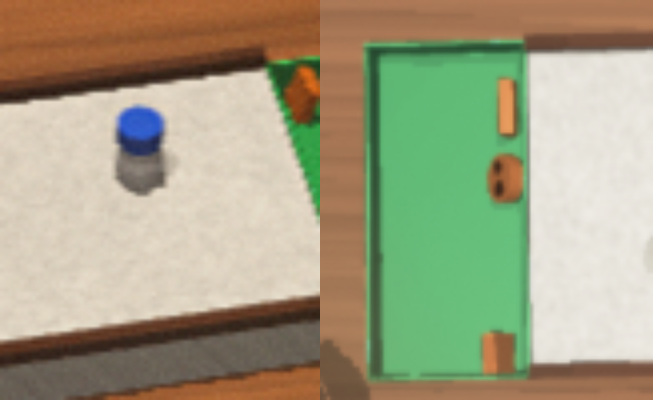

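Top view: the green tray holds the bar (507,107), disc (505,178) and square (498,352), all between its walls. Heights are at or below the rim, the board is clear, the jar is where it was and the robot is clear.

```bash
python3 -c "
from h import *
print(ticket.close_job())"
```

```text
the job is handed in; nothing more can be done
None
```

All three offcuts are in the green tray, tipped up against its near wall; the jar stands where it was, nothing went into the grey tray, and the job was handed in at about 15 s.

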